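# Park the spring-loaded slicer guard over the blade

### The arm

A 6-joint arm with a two-finger parallel gripper is mounted at the origin on a cart in front of the work surface, level with it; the furniture and walls round the work are solid. World frame = base frame: x ahead of the robot, y to its left, z up, the work surface at z = 0. Lengths are in m, angles in rad, forces in N, time in s.
With the tool pointing down it reaches from about 0.4 to 0.925 m from the base axis. Payload 3.4 kg.
Tool frame: the origin (TCP) lies midway between the tips of the shut fingers; the grasp point (between the pads) lies grip_depth behind it (grip_depth is the distance from the TCP to the grasp point, in m); z points along the fingers, y is the line along which they close (so a half turn about z gives the same grasp; the last joint's range is limited). The gripper opens to 85 mm and grips with 20 to 120 N. Pads are 22 mm wide; open, the fingers measure 114 mm over their backs; the gripper's body (76 mm by 85 mm) begins 54 mm behind the grasp point. The pads swing forward as they close: fully open they stand 13 mm farther back than shut.
Start: joints at [1.222, 0.307, 1.506, -0, 1.328, -0.073], TCP at [0.157, 0.553, 0.202] pointing down, gripper open.
Joint ranges: [-3.12, 3.12], [-1.05, 2.28], [0.14, 2.33], [-1.42, 4.57], [0.1, 2.73], [-2.68, 2.68]. Speed limits (rad/s): [2.57, 2.57, 3.14, 3.14, 3.14, 3.14].

### API

Orientations are given as a unit quaternion [x, y, z, w].
In Python, from workcell import * gives the robot as it stands. Calls block until the motion is done:
- move_ptp(position, orientation): joint-space move of the TCP to a pose.
- movel(position, attitude=None, vel=0.15, stop_force=None): straight line of the TCP; attitude=None keeps the orientation; vel is the mean speed in m/s. With stop_force (N) it stops when the force on the tool has changed by that much, and returns True; else False.
- move_j(angles): joint-space move.
- command_gripper(opening, force=None): finger opening in m; force is the grip in N (None keeps the last); returns when the fingers have stopped.
- sleep(seconds).
- inverse_kinematics(position, orientation): joint angles nearest the present ones, or None.
- get_state(): the state.
- grab_frame(name): name is "side" or "top"; returns (picture, depth): 400x640x3 uint8, blue, green, red; 400x640 float32, m along the optical axis (not along the pixel's ray), 0 where there is no reading.
- calibration(name): a dict with "vfov" (degrees; the focal length in pixels is half the picture's height over the tangent of half this angle, whatever the lens; pixels are square), "cx", "cy" (the principal point, pixels), "k1" (the pictures are not rectified: a ray, as slopes to the right and down, at radius r is drawn at 1 + k1 r^2 times it, then the intrinsics apply), "R" (3x3) and "t" (3): a world point X has camera coordinates R X + t. Camera axes: x right, y down, z forward; pixel columns grow to the right and rows downward; lengths in m; the calibration is good to about 2 mm. A picture is of the moment at which its call begins. calibration takes no time and is no camera call.
A pose or a line that the arm cannot do raises IKError and nothing moves.
- finish_job(): hands the job in; it is judged then, once.
The state is a dict: "t": time; "joints": joint angles; "qd": joint speeds; "joint_torque": joint torques, N m; "ee_pos": TCP position; "eef_rot": TCP orientation; "wrist_force": force on the tool from outside, world axes, zero at the start; "moment": the same for the moment, N m; "width": finger opening in m; "grasp_force": force on a finger pad.
Only numpy, scipy, OpenCV 4.12 (cv2) and the standard library are available. Lean on these libraries where they do the work, as an engineer would, in place of code of your own. Each camera call takes 0.05 s, during which the arm holds its last target. There are 200 camera calls.

### The job

Make the vegetable slicer safe: with your fingertips, gently push the green guard from behind along its rails until its catch has gone right past the red-topped stop pin, then let go, so that the guard springs back and stays caught by the pin half-way, covering the blade. Only push it: do not grip the guard or touch its front edge, leave the red pin alone, and leave the tin, spice jar and kitchen timer where they stand.

Things in the scene. Friction and masses are not known exactly. Their poses are not given: they have to be found in the camera images.
- guard_push (a point): Where to push: middle of the upright, ribbed rear face of the green guard, 73 mm above the worktop. Moves with the guard. Its +y axis (level) is the direction in which to push, +x points across the rails to the stop pin's side, z is up. At yaw 0 the push goes to the robot's left; the slicer is turned up to 0.4 rad either way. Fingertips 55 to 75 mm above the worktop clear the frame and meet this face.
- guard: The sprung guard, the only green part: 132 mm wide (x), 92 mm long (y), 43 mm tall. Base plate 132 mm wide, 53 to 67 mm above the worktop; on it a block 104 mm wide, up to 96 mm; rear faces flush; a black rubber strip on its front edge, not to be touched. Origin: middle of its underside; +y is the push direction. Behind it the slicer's frame reaches 19 mm further, at most 52 mm high.
- guard_slide (a joint): Travel of the guard in m: 0 = rest (start, blade bare), 0.085 = caught by the pin, 0.130 = end stop. A spring drives it back to 0 (2 N at 0, 4 N at 0.085, 5 N at 0.130). From about 0.05 to 0.08 its ramp lifts the pin (1 to 2 N more). Past 0.087 the pin has dropped behind the catch: let go there, it returns to 0.085 and stays; let go sooner, it returns to 0. 0.10 to 0.12 is a good push.
- stop_pin_slide (a joint): Height of the sprung stop pin in m: 0 = fully down; it rides up to about 0.011 on the guard's ramp and drops back to 0 by itself when the catch has passed.
- stop_pin: Sprung upright stop pin with a red knob (18 mm diameter, 82 to 90 mm above the worktop); origin: the pin's lower end, 40 mm above the worktop. It stands in a dark bracket on the slicer's +x side: 26 mm along the rails, 64 to 100 mm from the centre line, 76 mm high. Not to be touched.
- slicer: White and steel vegetable slicer (mandoline), fixed to the worktop; frame 122 mm wide, 300 mm long, 52 mm high. Origin: centre of its underside at worktop height; +y along the rails in the push direction, +x to the pin's side. The blade lies across the middle.
- tin: Red tomato tin, 75 mm diameter, 58 mm high, origin under its centre. Leave it.
- spice_jar: Spice jar with dark cap, 41 mm diameter, 105 mm high, origin under its centre. Leave it.
- timer: Red kitchen timer, 62 mm diameter, 57 mm high, origin under its centre, beyond the slicer's far end. Leave it.

How it is judged:
On the way:
1. the guard has been pushed past the stop pin (value of joint guard_slide above 0.087 m), for 0.05 s.
At the end, for the whole second after the job is handed in: The guard rests against the stop pin (travel 0.080 to 0.090 m, still), the pin is down (below 0.003 m), and the tin, jar and timer are within 2 cm of where they stood (value of joint guard_slide between 0.08 and 0.09 m and velocity of joint guard_slide between -0.01 and 0.01 m/s and value of joint stop_pin_slide below 0.003 m and distance of each of tin, spice_jar, timer from where it was at the start of the episode below 0.02 m); the robot touches nothing.
It fails at once if the tin, spice jar or kitchen timer is shifted or lifted by more than 2 cm (distance of any of tin, spice_jar, timer from where it was at the start of the episode above 0.02 m).
It fails at once if the robot touches the stop pin (contact force between any of the fingers, the arm and stop_pin above 0.5 N).
It fails at once if the front bumper of the guard is touched (gripped round or pushed back from the front) (contact force between the fingers and guard_c2 above 0.5 N).
It fails at once if the guard is pushed with more than 40 N (contact force between the fingers and guard above 40 N).
It also fails if it takes over 35 s, if anything falls off the work surface, if the arm or the gripper's body presses on something with over 40 N, if the wrist force passes 120 N, or if a joint passes its speed limit or range.

## Working session

There is one attempt and no reset: what is moved stays moved. The work goes in short steps, each a Python script; the robot and the scene stay as the last script left them, time stands still between calls to the robot, and variables do not carry over. Pictures are saved under pics/ and viewed, at most 10 in all, crops included, and the job is handed in when it is done.

```bash
mkdir -p pics; cat > h.py <<'E'
from workcell import *
import numpy as np, cv2
def pts(name, d):
    c=calibration(name); f=200/np.tan(np.radians(c["vfov"])/2)
    K=np.array([[f,0,c["cx"]],[0,f,c["cy"]],[0,0,1]])
    v,u=np.mgrid[0:400,0:640]
    s=cv2.undistortPoints(np.stack([u,v],-1).reshape(-1,1,2).astype(float),K,np.array([c["k1"],0,0,0,0])).reshape(400,640,2)
    P=np.dstack([s*d[...,None],d])
    return (P-np.array(c["t"]))@np.array(c["R"])
E
python3 - <<'E'
from h import *
for n in ("top","side"):
    im,d=grab_frame(n); cv2.imwrite(f"pics/{n}0.png",im); np.savez(f"{n}0.npz",im=im,d=d)
    P=pts(n,d); h=cv2.cvtColor(im,cv2.COLOR_BGR2HSV)
    g=(h[...,0]>40)&(h[...,0]<85)&(h[...,1]>90)&(h[...,2]>40)&(d>0)
    print(n,calibration(n)["k1"],g.sum(),P[g].min(0),P[g].max(0))
    top=g&(P[...,2]>.088)&(P[...,2]<.104)
    if top.sum()>50:
        r=cv2.minAreaRect(P[top][:,:2].astype(np.float32)*1000); print(top.sum(),r,cv2.boxPoints(r).tolist(),np.median(P[top][:,2]))
    red=((h[...,0]<8)|(h[...,0]>172))&(h[...,1]>130)&(d>0)
    k,l,s,c=cv2.connectedComponentsWithStats(red.astype(np.uint8))
    for i in range(1,k):
        if s[i,4]>25: print("red",s[i],c[i],np.median(P[l==i],0))
print(get_state())
E
```

```text
top 0.012823140775368452 1884 [ 0.42879164 -0.17786963  0.06212468] [ 0.5577305  -0.08778204  0.10244182]
1376 ((494.2579040527344, -136.92555236816406), (103.3863525390625, 81.3849105834961), 0.660462498664856) [[442.09912109375, -96.8316650390625], [443.0372314453125, -178.21116638183594], [546.4166870117188, -177.01943969726562], [545.4785766601562, -95.63993835449219]] 0.09703536138311508
red [ 59 115  20  18 162] [ 67.51851852 123.90123457] [0.77423777 0.60719312 0.04405997]
red [301 200   6   6  28] [303.5        202.21428571] [ 0.56818022 -0.01215995  0.09119218]
red [134 225  12  11  56] [140.35714286 230.30357143] [0.49932695 0.39322519 0.04026333]
red [224 228  19  18  78] [234.52564103 234.96153846] [0.49353238 0.15711221 0.04344351]
side -0.05411590805829553 2138 [ 0.42646143 -0.18536472 -0.00396022] [0.76027466 0.20656209 0.09833486]
1134 ((492.56170654296875, -140.40164184570312), (102.68929290771484, 86.13109588623047), 1.0653645992279053) [[440.42523193359375, -98.29818725585938], [442.02667236328125, -184.41439819335938], [544.6981811523438, -182.50509643554688], [54
[... 498 characters left out ...]
 'joints': array([ 1.22149187e+00,  3.07491640e-01,  1.50754114e+00,  1.39927456e-05,
        1.32843488e+00, -7.34755396e-02]), 'qd': array([ 7.52096933e-05, -1.09041034e-03, -2.85939530e-03,  8.03055750e-04,
       -9.30885440e-07, -4.73333827e-04]), 'joint_torque': array([ 3.32529253e-04, -4.58529174e+01, -2.52604759e+01,  8.00537850e-05,
        5.58285741e-03,  1.60009478e-05]), 'ee_pos': array([0.15636529, 0.55261098, 0.20117759]), 'eef_rot': array([ 1.37479286e-01,  9.90504198e-01, -9.15209245e-04, -2.03345175e-04]), 'wrist_force': array([-0.96201588,  0.39067605,  0.03633639]), 'moment': array([-0.01147771,  0.00805621, -0.01995639]), 'grasp_force': 0.0, 'width': 0.08549911702966904}
```

View pics/top0.png

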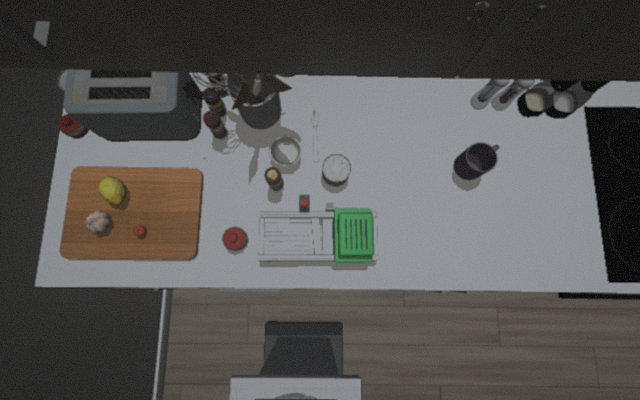

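View pics/side0.png

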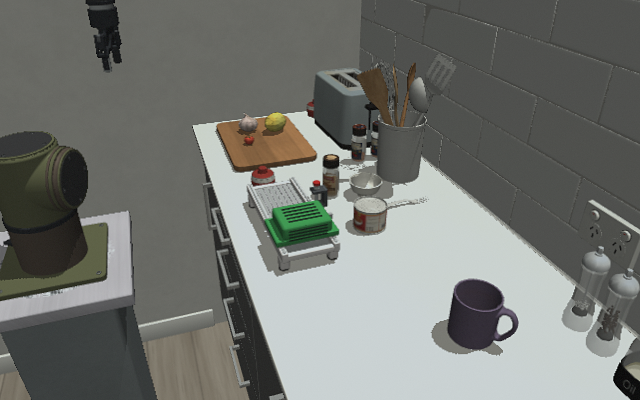

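The top view shows the green guard at about (353,234), the pin knob at (304,202) and the timer at (235,238). The tin is at (336,169) and the jar at (273,179). The slicer's yaw is about 0.015 rad, and the path behind the guard is free.

```bash
python3 - <<'E'
from h import *
yaw=0.015; p=np.array([-np.sin(yaw),np.cos(yaw),0]); z=0.064
rear=np.array([0.494,-0.183,z]); start=rear-0.05*p
best=None
for s in (1,-1):
    a=s*np.pi/4+yaw/2; q=[np.cos(a),np.sin(a),0,0]
    j=inverse_kinematics(start,q); print(s,j)
    if j is not None and (best is None or abs(j[5])<best[0]): best=(abs(j[5]),q)
q=best[1]
command_gripper(0.0)
move_ptp(start+[0,0,.15],q); movel(start,q,vel=.1); sleep(.3)
s=get_state(); print(s["t"],s["ee_pos"],s["wrist_force"],s["width"])
hit=movel(rear+0.02*p,q,vel=.03,stop_force=1.5)
s=get_state(); print(hit,s["t"],s["ee_pos"],s["wrist_force"])
im,d=grab_frame("side"); cv2.imwrite("pics/side1.png",cv2.resize(im[80:300,160:480],None,fx=2,fy=2))
np.save("q.npy",q)
E
```

```text
1 [-5.17368859e-01  4.09986015e-01  1.74419029e+00 -4.44089210e-16
  9.87416349e-01 -5.32368859e-01]
-1 [-5.17368859e-01  4.09986015e-01  1.74419029e+00 -4.44089210e-16
  9.87416349e-01  2.60922379e+00]
5.8167 [ 0.49489424 -0.23307867  0.06430355] [-0.5969191   0.06258011 -0.46620331] -0.00016908144879337626
True 7.225 [ 0.4941376  -0.18984196  0.06392964] [ 0.30642047 -2.82652002  1.92961437]
```

View pics/side1.png

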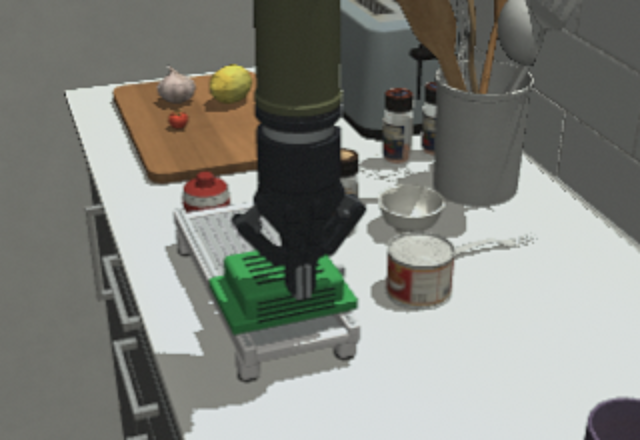

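The crop shows the shut fingertips against the middle of the guard's rear face at about (300,285), with the pin well ahead. Next I push 0.108 m along the rails.

```bash
python3 - <<'E'
from h import *
q=np.load("q.npy"); yaw=.015; p=np.array([-np.sin(yaw),np.cos(yaw),0])
c=np.array([.494,-.190,.064])
hit=movel(c+.108*p,q,vel=.06,stop_force=25); sleep(.2)
s=get_state(); print(hit,s["t"],s["ee_pos"],s["wrist_force"])
movel(c+.04*p,q,vel=.06); s=get_state(); print(s["t"],s["ee_pos"],s["wrist_force"])
movel(c-.04*p,q,vel=.12); movel(c-.06*p+[0,0,.12],q,vel=.15)
sleep(.3); s=get_state(); print(s["t"],s["ee_pos"],s["wrist_force"])
for n in ("top","side"):
    im,d=grab_frame(n); cv2.imwrite(f"pics/{n}2.png",cv2.resize(im[80:300,160:480],None,fx=2,fy=2))
    P=pts(n,d); h=cv2.cvtColor(im,cv2.COLOR_BGR2HSV)
    g=(h[...,0]>40)&(h[...,0]<85)&(h[...,1]>90)&(h[...,2]>40)&(P[...,2]>.088)&(P[...,2]<.104)
    print(n,g.sum(),cv2.minAreaRect(P[g][:,:2].astype(np.float32)*1000) if g.sum()>5 else None)
E
```

```text
False 9.425 [ 0.49226303 -0.08206655  0.06389828] [ 1.01596934 -5.61219544  1.13775486]
10.7083 [ 0.49327408 -0.14965532  0.06398399] [-0.46719351  0.13047521  0.58084958]
12.7833 [ 0.49450923 -0.24967278  0.18320072] [0.1568523  0.02066388 0.51975866]
top 1363 ((492.96319580078125, -52.889122009277344), (103.12281036376953, 81.10077667236328), 1.000317931175232)
side 945 ((491.07208251953125, -57.58820724487305), (83.98210144042969, 102.81586456298828), 89.77942657470703)
```

View pics/side2.png

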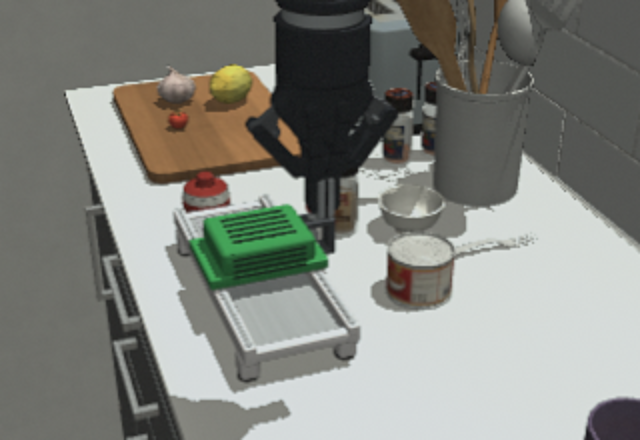

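The crop shows the guard held half-way at about (260,250), with the gripper clear of it. The guard has moved 84 mm (-136.9 to -52.9 in the top view), so the pin has caught it, and the force on the tool is back near zero.

```bash
python3 -c "
from workcell import *
print(finish_job())"
```

```text
the job is handed in; nothing more can be done
None
```

The guard was pushed about 0.108 m, past the pin, then sprang back and stayed caught about 84 mm from its start, covering the blade; the arm was clear and the job is handed in, but no verdict came back.

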